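# Set the dust extractor to its third speed by counting clicks

### The arm

A 6-joint arm with a two-finger parallel gripper is mounted at the origin on the work surface. World frame = base frame: x ahead of the robot, y to its left, z up, the work surface at z = 0. Lengths are in mm, angles in degrees, forces in N, time in s.
With the tool pointing down it reaches from about 350 to 850 mm from the base axis. Payload 8.1 kg.
Tool frame: the origin (TCP) lies midway between the tips of the shut fingers; the grasp point (between the pads) lies hold_point_z behind it (hold_point_z is the distance from the TCP to the grasp point, in mm); z points along the fingers, x is the direction in which the jaws open and shut, and the axes are right-handed (so a half turn about z gives the same grasp; the last joint's range is limited). The gripper opens to 85 mm and grips with 20 to 120 N. Pads are 22 mm wide; open, the fingers measure 114 mm over their backs; the gripper's body (76 mm by 85 mm) begins 54 mm behind the grasp point. The pads swing forward as they close: fully open they stand 13 mm farther back than shut.
Start: joints at [-79.779, 7.471, 85.268, -0, 87.261, -4.893], TCP at [156.471, -579.243, 231.292] pointing down, gripper open.
Joint ranges: [-169.43, 169.43], [-51.17, 129.36], [1.28, 143.12], [-76.62, 256.62], [0, 156.53], [-152.29, 152.29]. Speed limits (degrees/s): [136.94, 136.94, 159.86, 180, 180, 180].

### API

Orientations are given as [roll, pitch, yaw] about the fixed x, y, z axes, in that order (R = Rz(yaw) Ry(pitch) Rx(roll)).
In Python, from bench import * gives the robot as it stands.
- The arm moves only by the shell command python3 -m pendant 'ROWS' [OPENING] [FORCE]. ROWS is JSON, a list that holds one entry, the list of rows, each a list of 4 numbers: the shift along the tool's x, y, z normalised to -1 to 1, where 1 is 0.02 m, then the turn about the tool's z normalised to -1 to 1, where 1 is 0.08 rad. A call has exactly 10 rows; each row shifts and turns the pose as measured when the row begins, along the tool's axes as they then stand; what a row does not reach is not made up. A row lasts 1/12 s, in which the tool goes at most 41.7 mm and 7.16 degrees, less where a joint would pass 70% of its speed; a pose out of reach is approached as far as the arm can. A call with a number of a shift or a turn outside -1 to 1 is refused whole. A call with a gripper value outside its range is refused whole. OPENING is the gripper's target within -1 to 1 (fully open at 1, half-way at 0, shut at -1), set as the call begins (- or left out, the last holds). The fingers move at their own pace and stop on an object; FORCE is the grip in N (left out, the last holds). Time passes only in rows, so rows that do not move let the fingers close, or fill a call up. It gives the time, the measured TCP pose, the force and the opening at its end, in the units of the state.
- sense(): the state, without advancing time (a new reading comes with each control period).
- snapshot(name): name is "scene" or "side" or "wrist"; returns the picture (480x640x3 uint8, red, green, blue); there is no depth.
- calibration(name): a dict with "mtx" (3x3 intrinsics, pixels), "world_to_cam" (4x4, takes a point from world to camera coordinates); the wrist camera has in their place "hand_eye" (4x4, takes a point from camera to tool coordinates, whose origin is the TCP and whose axes are the tool frame's). Camera axes: x right, y down, z forward; pixel columns grow to the right and rows downward; lengths in mm; the calibration is good to about 2 mm. A picture is of the moment at which its call begins: read the wrist's pose just before it. calibration takes no time and is no camera call.
- hand_in(): hands the job in, once; it reports no verdict.
The state is a dict: "time": time; "joint_pos": joint angles; "qd": joint speeds; "joint_efforts": joint torques, N m; "tool_pos": TCP position; "tcp_rot": TCP orientation; "ft_force": force on the tool from outside, world axes, zero at the start; "wrist_torque": the same for the moment, N m; "finger_gap": finger opening in mm.
Only numpy, scipy, OpenCV 4.12 (cv2) and the standard library are available. Lean on these libraries where they do the work, as an engineer would, in place of code of your own. Each camera call takes 0.05 s, during which the arm holds its last target.

### The job

Set the bench dust extractor to its third speed: with the fingertips, push the speed lever (the larger handle) to the robot's right until it is fully home against its off stop, then push it back to the left (as the robot sees it), counting the clicks, and leave it in the third notch without ever letting it run on past the third. Only push the lever: do not pinch it or take it between the fingers, and leave the timer slider and the things lying about where they are.

Things in the scene. Friction and masses are not known exactly. Their poses are not given: they have to be found in the camera images.
- extractor: the bench dust extractor, a fixed green steel box 300 (x) x 420 (y) x 80 mm (z) with a chip grille on its far part and a dark flat control strip along the side nearest the robot. Origin: centre of its underside. Its x axis points from the control strip to the grille (away from the robot), its y axis along the strip to the robot's left, z up. Its flat top is at z = 80 mm
- off_mark (a point): point on the flat top of the extractor at the off end of the speed lever's slot (the right-hand end, local -y), under the centre of the lever's handle when the lever is off; axes as the extractor. The off end has the longest of six tick marks beside the slot (on the robot's side of it)
- speed_lever (a joint): speed lever's position along its slot in m: 0 = off, against its right-hand stop; 0.080 = left end; grows along the extractor's +y. Notches every 16 mm (0, 0.016, 0.032, 0.048, 0.064, 0.080): third click from off = 0.048. Leaving a notch takes about 5 N, falling to nothing half-way (8 mm); then the lever springs ahead into the next notch and stays. Starts in the first or second notch
- speed_lever_top (a point): centre of the top face of the speed lever's handle, the larger of the two handles: an upright black plate 50 mm (x, across its travel) x 14 mm thick (y, along its travel), from 1.5 to 41.5 mm above the extractor's flat top, this point being 41.5 mm above it. It moves with the lever; axes as the extractor. The strip beside both of its faces is flat and clear for at least 60 mm
- timer (a joint): position in m of the smaller timer slider at the left end of the control strip (a black grip 20 x 28 x 40 mm on an aluminium track that runs across the strip); to be left where it is
- mask_blank: rough wooden mask blank, a dome 120 mm across and 64 mm high, on the extractor's grille; origin under its centre; a bystander
- offcut: wooden block 50 x 80 x 35 mm on the extractor's grille; origin under its centre; a bystander
- tin: small open metal tin, 44 mm across, 45 mm high, standing on the extractor's control strip beyond the off end of the slot; origin under its centre; a bystander
- paper_cup: paper cup, 80 mm across, 110 mm high, on the table to the right of the extractor; origin under its centre; a bystander
- mallet: wooden mallet lying on the table to the left of the extractor, some 260 mm long; origin under its middle; a bystander
- gouge: carving tool with a wooden handle lying on the table right of the cup, some 200 mm long; origin under its middle; a bystander
- glue_jar: closed white jar 64 mm across, 80 mm high, on the table left of the extractor; origin under its centre; a bystander
- timer_top (a point): centre of the top face of the timer slider's grip, 54.5 mm above the extractor's flat top; moves with the slider

How it is judged:
By the outcome, as a careful person would: the job done as asked, in the order asked, and still so for the second after the job is handed in, with the robot touching nothing.
It also fails if it takes over 64 s, if anything falls off the work surface, if the arm or the gripper's body presses on something with over 40 N, if the wrist force passes 120 N, or if a joint passes its speed limit or range.

## Working session

There is one attempt and no reset: what is moved stays moved. The work goes in short steps, Python scripts to look and compute and a shell command to move; the robot and the scene stay as the last step left them, time stands still between calls to the robot, and variables do not carry over. Pictures are saved under pics/ and viewed, and the job is handed in when it is done.

```bash
mkdir -p pics; python3 - <<'E'
from bench import *
import cv2
s=sense();print(s)
for n in("scene","side"):
    im=snapshot(n);cv2.imwrite(f"pics/{n}0.png",im[:,:,::-1]);c=calibration(n);print(n,c)
print(calibration("wrist"))
E
```

```text
{'time': 0.0, 'joint_pos': array([-7.97793736e+01,  7.51569209e+00,  8.53307680e+01,  1.31637665e-04,
        8.72619851e+01, -4.89374203e+00]), 'qd': array([-0.07317004,  0.02205426,  0.03443595,  0.01348175, -0.00682971,
        0.09222155]), 'joint_efforts': array([-1.44336165e-03, -5.69403183e+01, -5.00551307e+01, -9.17232455e-05,
        1.49606389e-02, -6.53682105e-05]), 'tool_pos': array([ 156.36297652, -578.68291508,  230.22408552]), 'tcp_rot': array([-1.79990618e+02,  1.08038710e-01, -7.48856292e+01]), 'ft_force': array([0.68466631, 0.52722605, 0.19199337]), 'wrist_torque': array([-0.0029875 ,  0.01337669,  0.02809813]), 'finger_gap': 85.53280674566503}
scene {'mtx': array([[606.8111282 ,   0.        , 325.49923371],
       [  0.        , 606.8111282 , 240.63666368],
       [  0.        ,   0.        ,   1.        ]]), 'world_to_cam': array([[ 8.13371584e-01,  5.81743966e-01, -7.89694813e-04,
        -4.81591840e+02],
       [ 3.84854486e-01, -5.39105406e-01, -7.49167796e-01,
        -1.28401896e+02],
       [-4.36249573e-01,  6.09047879e-01, -6.62379793e-01,
         1.6787
[... 440 characters left out ...]
78308e+02],
       [ 3.60075890e-01, -7.28577396e-01, -5.82683732e-01,
         1.13390994e+03],
       [ 0.00000000e+00,  0.00000000e+00,  0.00000000e+00,
         1.00000000e+00]])}
{'mtx': array([[431.48267623,   0.        , 323.64958705],
       [  0.        , 431.48267623, 240.82746095],
       [  0.        ,   0.        ,   1.        ]]), 'hand_eye': array([[ 9.99999037e-01, -1.09630750e-03, -8.51285577e-04,
         1.56239663e+00],
       [ 1.30472661e-03,  9.51698647e-01,  3.07030916e-01,
        -7.86743315e+01],
       [ 4.73567036e-04, -3.07031731e-01,  9.51699160e-01,
        -1.43618464e+02],
       [ 0.00000000e+00,  0.00000000e+00,  0.00000000e+00,
         1.00000000e+00]])}
```

View pics/scene0.png

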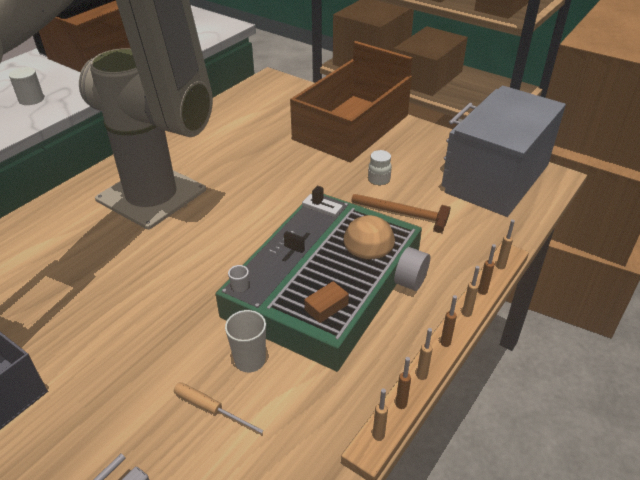

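View pics/side0.png

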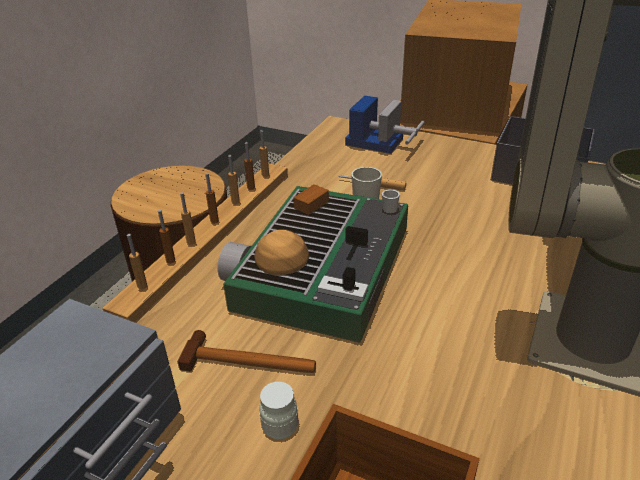

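The scene picture shows the lever near (295,241), the tin at (239,278) and the timer at (318,195). In the side picture the lever is near (356,236), with the ticks to its right. I'll enlarge both.

```bash
python3 - <<'E'
import cv2
a=cv2.imread("pics/scene0.png")[180:320,210:350];cv2.imwrite("pics/scene0z.png",cv2.resize(a,None,fx=4.25,fy=4.25,interpolation=cv2.INTER_CUBIC))
a=cv2.imread("pics/side0.png")[180:320,300:440];cv2.imwrite("pics/side0z.png",cv2.resize(a,None,fx=4.25,fy=4.25,interpolation=cv2.INTER_CUBIC))
E
```

```text
(no output)
```

View pics/scene0z.png

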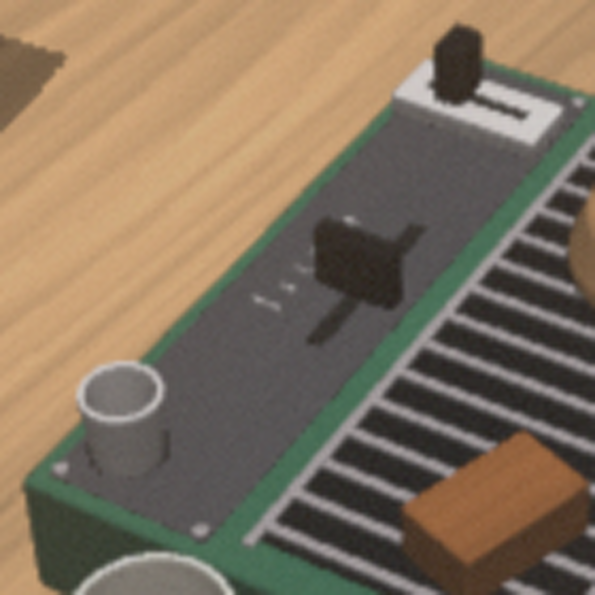

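View pics/side0z.png

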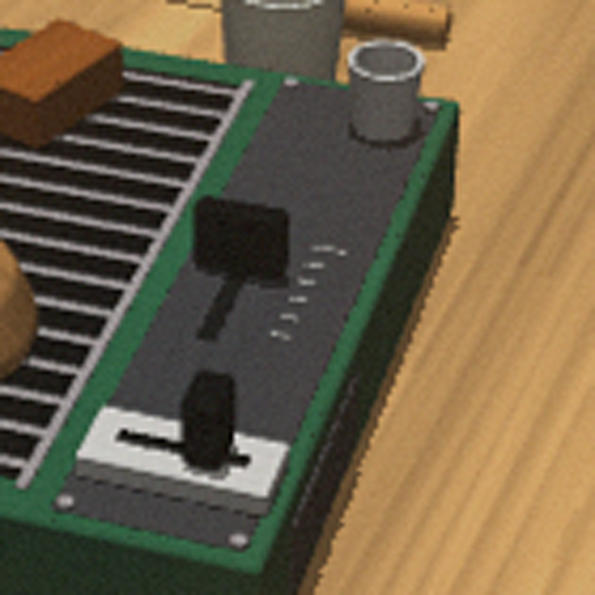

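```bash
cat > h.py <<'E'
from bench import *
import numpy as np
def ray(n,u,v,z,zoom=None):
    c=calibration(n)
    if zoom: u=(u+.5)/4.25-.5+zoom[0]; v=(v+.5)/4.25-.5+zoom[1]
    W=np.array(c["world_to_cam"]);R=W[:3,:3];o=-R.T@W[:3,3]
    d=R.T@np.linalg.inv(c["mtx"])@[u,v,1]
    return (o+d*(z-o[2])/d[2]).round(1)
E
python3 - <<'E'
from h import *
S=("side",(300,180));C=("scene",(210,180))
def p(l,k,u,v,z): print(l,k[0],ray(k[0],u,v,z,k[1]))
p("nearR corner",S,458,102,80);p("nearL corner",S,262,570,80)
p("nearR corner",C,30,485,80)
p("screwNR",C,60,468,80);p("screwFR",C,201,530,80);p("screwFL",C,579,102,80)
p("screwNR",S,430,105,80);p("screwFR",S,291,82,80);p("screwFL",S,65,501,80);p("screwNL",S,238,540,80)
p("tick off near",S,345,253,80);p("tick off far",S,313,248,80);p("tick5 near",S,272,334,80);p("tick5far",S,290,338,80)
p("tick off near",C,254,297,80);p("tick off far",C,280,309,80);p("tick5",C,350,220,80)
p("slot off",C,312,341,80);p("slot end",C,420,230,80);p("slot end",S,208,338,80)
p("lever top, -y edge near",C,318,222,121.5);p("lever top -y far",C,403,258,121.5)
p("lever top +y far",S,197,203,121.5);p("lever top +y near",S,288,212,121.5)
p("lever bottom +y near",S,286,283,81.5);p("lever bot +y far",S,195,270,81.5);p("lever bot -y near",C,317,280,81.5);p("far",C,398,308,81.5)
p("tin rim",C,121,390,125);p("tin rim",S,387,61,125)
E
```

```text
nearR corner side [ 466.3 -221.7   80. ]
nearL corner side [420.8 191.7  80. ]
nearR corner scene [ 468.6 -223.4   80. ]
screwNR scene [ 472.8 -206.1   80. ]
screwFR scene [ 557.7 -197.    80. ]
screwFL scene [517.6 191.8  80. ]
screwNR side [ 480.2 -212.1   80. ]
screwFR side [ 564.  -203.5   80. ]
screwFL side [523.2 186.   80. ]
screwNL side [438.4 177.7  80. ]
tick off near side [473.3 -53.7  80. ]
tick off far side [490.6 -51.1  80. ]
tick5 near side [482.4  27.7  80. ]
tick5far side [472.7  27.1  80. ]
tick off near scene [470.7 -51.   80. ]
tick off far scene [488.1 -50.3  80. ]
tick5 scene [473.5  29.4  80. ]
slot off scene [517.7 -59.9  80. ]
slot end scene [510.4  45.2  80. ]
slot end side [511.  44.  80.]
lever top, -y edge near scene [491.7 -19.1 121.5]
lever top -y far scene [546.  -15.9 121.5]
lever top +y far side [540.8 -10.1 121.5]
lever top +y near side [494.3 -21.5 121.5]
lever bottom +y near side [491.4 -14.1  81.5]
lever bot +y far side [539.8  -5.4  81.5]
lever bot -y near scene [490.9 -21.8  81.5]
far scene [540.1 -14.2  81.5]
tin rim scene [ 494.6 -178.3  125. ]
tin rim side [ 496.7 -178.1  125. ]
```

Extractor yaw is about 6.2°. The off mark is near (515,-48) and the lever is at about y=-14, so it's in the second notch. I'll close the gripper, align the tool (tool x = extractor -y) and travel high.

```bash
python3 -m pendant '[[[0,0,0,0.97],[0,0,0,0.97],[-0.8,-0.6,0,0],[-1,-0.75,0,0],[-1,-0.75,0,0],[-1,-0.75,0,0],[-1,-0.75,0,0],[-1,-0.75,0,0],[-1,-0.75,0,0],[-1,-0.75,0,0]]]' -1 40
python3 -m pendant '[[[-1,-0.75,0,0],[-1,-0.75,0,0],[-1,-0.75,0,0],[-1,-0.75,0,0],[-1,-0.75,0,0],[-1,-0.75,0,0],[-1,-0.75,0,0],[-1,-0.75,0,0],[-1,-0.75,0,0],[-0.5,-0.4,0,0]]]'
```

```text
time: 0.93
tool_pos: [256.4, -405.3, 224.1]
tcp_rot: [179.8, 0.7, -84.7]
ft_force: [0.7, 0.3, 0.2]
finger_gap: 0.4
time: 1.77
tool_pos: [384.3, -188.3, 222.3]
tcp_rot: [179.6, 1.0, -84.7]
ft_force: [0.2, -0.9, 0.3]
finger_gap: -0.1
```

```bash
python3 -m pendant '[[[-1,-0.75,0,-0.2],[-1,-0.75,0,0],[-1,-0.75,0,0],[-1,-0.75,0,0],[-1,-0.75,0,0],[-1,-0.75,0,0],[-1,-0.75,0,0],[-1,-0.75,0,0],[-1,-0.75,0,0],[-0.5,-0.4,0,0]]]'
python3 - <<'E'
from h import *
import cv2
s=sense();print(s["time"],s["tool_pos"],s["tcp_rot"],s["ft_force"])
cv2.imwrite("pics/w1.png",snapshot("wrist")[:,:,::-1])
E
```

```text
time: 2.6
tool_pos: [508.1, 28.7, 220.7]
tcp_rot: [179.3, 1.1, -83.7]
ft_force: [0.1, -0.8, 0.5]
finger_gap: -0.5
2.6 [508.12019744  28.66596236 220.69391302] [179.34304198   1.09883948 -83.6753271 ] [ 0.09428374 -0.78334798  0.48646553]
```

View pics/w1.png

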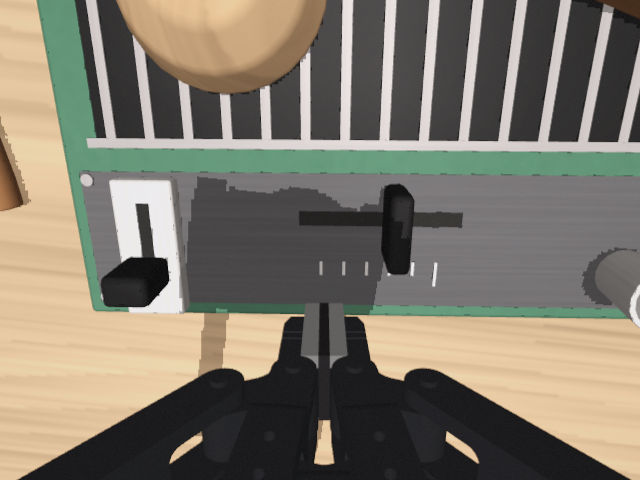

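```bash
cat >> h.py <<'E'
from scipy.spatial.transform import Rotation as Ro
def wray(s,u,v,z):
    c=calibration("wrist");T=np.eye(4);T[:3,:3]=Ro.from_euler("xyz",s["tcp_rot"],degrees=True).as_matrix();T[:3,3]=s["tool_pos"]
    M=T@np.array(c["hand_eye"]);o=M[:3,3];d=M[:3,:3]@np.linalg.inv(c["mtx"])@[u,v,1]
    return (o+d*(z-o[2])/d[2]).round(1)
E
python3 - <<'E'
from h import *
import cv2
s=sense()
for n,u,v,z in [("off tick far",436,263,80),("off tick near",434,286,80),("tick5f",321,262,80),("tick3",367,262,80),("slot off",463,220,80),("slot end",299,218,80),("top R far",409,190,121.5),("top R near",411,270,121.5),("top L far",388,186,121.5),("tip",323,305,220)]: print(n,wray(s,u,v,z))
im=cv2.imread("pics/w1.png")[160:320,280:480];cv2.imwrite("pics/w1z.png",cv2.resize(im,None,fx=3.75,fy=3.75,interpolation=cv2.INTER_CUBIC))
E
```

```text
off tick far [486.9 -50.5  80. ]
off tick near [469.4 -52.4  80. ]
tick5f [478.2  29.7  80. ]
tick3 [482.   -2.4  80. ]
slot off [519.8 -62.5  80. ]
slot end [508.4  48.   80. ]
top R far [543.8 -14.5 121.5]
top R near [495.7 -24.1 121.5]
top L far [544.7  -2.3 121.5]
tip [516.2  29.4 220. ]
```

View pics/w1z.png

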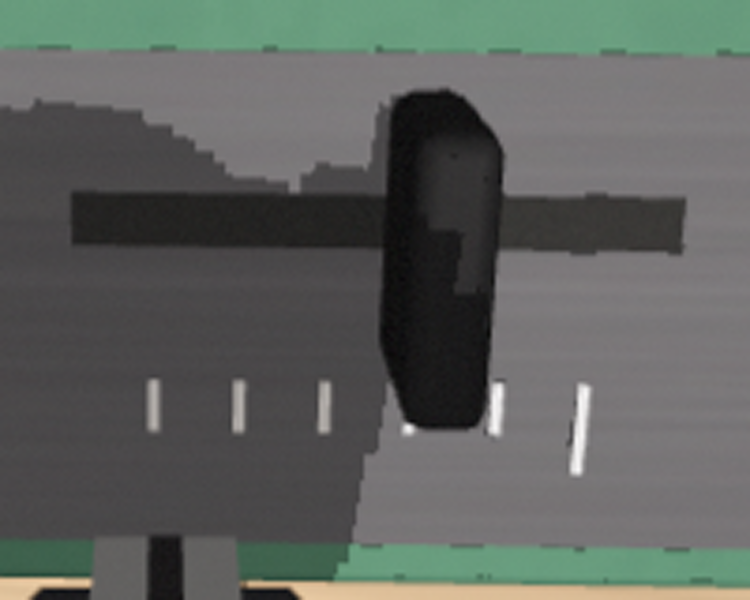

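Ticks at u = 321, 344, 367, (389), 413 and 435. The handle stands over tick 2, so the notch is 0.032. The fingertips are clear on the left side, so I'll go down.

```bash
python3 -m pendant '[[[0,0,0.8,0],[0,0,1,0],[0,0,1,0],[0,0,1,0],[0,0,1,0],[0,0,0.7,0],[0,0,0.4,0],[0,0,0.2,0],[0,0,0,0],[0,0,0,0]]]'
```

```text
time: 3.48
tool_pos: [505.3, 29.0, 93.0]
tcp_rot: [179.2, 1.0, -83.5]
ft_force: [0.4, 0.2, -0.0]
finger_gap: 0.1
```

```bash
python3 -m pendant '[[[0.2,0,0,0],[0.3,0,0,0],[0.2,0,0,0],[0.2,0,0,0],[0.2,0,0,0],[0.2,0,0,0],[0.2,0,0,0],[0.2,0,0,0],[0.2,0,0,0],[0,0,0,0]]]'
python3 -m pendant '[[[0.2,0,0,0],[0.2,0,0,0],[0.2,0,0,0],[0.2,0,0,0],[0,0,0,0],[0,0,0,0],[0,0,0,0],[0,0,0,0],[0,0,0,0],[0,0,0,0]]]'
python3 - <<'E'
from h import *
import cv2
s=sense();print(s["time"],s["tool_pos"],s["tcp_rot"],s["ft_force"])
cv2.imwrite("pics/w2.png",snapshot("wrist")[:,:,::-1])
E
```

```text
time: 4.32
tool_pos: [512.8, -12.7, 96.9]
tcp_rot: [179.5, 1.0, -83.5]
ft_force: [-0.7, 2.5, -0.3]
finger_gap: -0.1
time: 5.15
tool_pos: [514.5, -24.9, 96.9]
tcp_rot: [179.5, 1.6, -83.4]
ft_force: [-0.3, 2.7, 0.6]
finger_gap: 0.1
5.15 [514.4696361  -24.91991009  96.92226819] [179.53679394   1.63004436 -83.37952861] [-0.29042324  2.66395336  0.55705921]
```

View pics/w2.png

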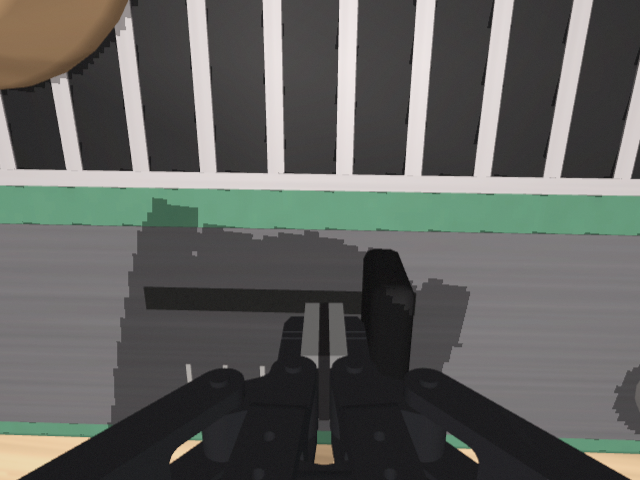

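```bash
python3 -m pendant '[[[0.2,0,0,0],[0.2,0,0,0],[0.2,0,0,0],[0,0,0,0],[0,0,0,0],[0,0,0,0],[0,0,0,0],[0,0,0,0],[0,0,0,0],[0,0,0,0]]]'
python3 -m pendant '[[[0.2,0,0,0],[0.2,0,0,0],[0.2,0,0,0],[0,0,0,0],[0,0,0,0],[0,0,0,0],[0,0,0,0],[0,0,0,0],[0,0,0,0],[0,0,0,0]]]'
```

```text
time: 6.03
tool_pos: [514.6, -24.4, 97.4]
tcp_rot: [179.5, 2.9, -83.2]
ft_force: [0.4, 4.5, 1.4]
finger_gap: 0.0
time: 6.87
tool_pos: [514.5, -23.9, 97.7]
tcp_rot: [179.4, 4.2, -83.0]
ft_force: [-0.2, 4.1, 0.5]
finger_gap: -0.0
```

```bash
python3 - <<'E'
from h import *
import cv2
for n,(x,y) in(("scene",(210,180)),("side",(300,180))):
    im=snapshot(n)[y:y+140,x:x+140,::-1];cv2.imwrite(f"pics/{n}2z.png",cv2.resize(im,None,fx=4.25,fy=4.25,interpolation=cv2.INTER_CUBIC))
E
```

```text
(no output)
```

View pics/side2z.png

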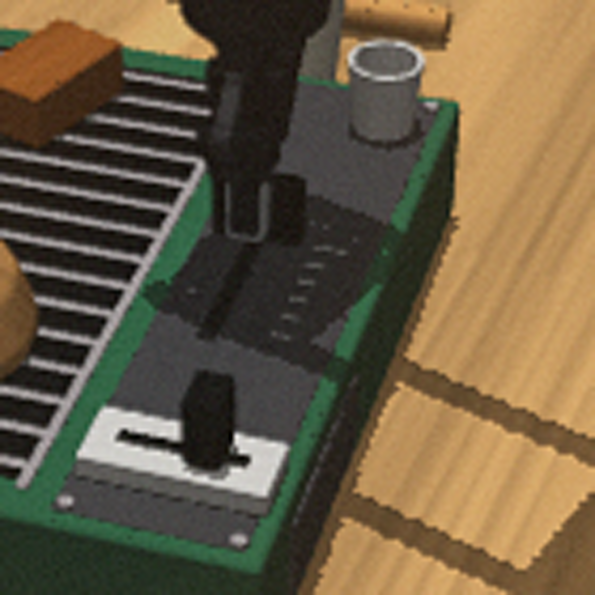

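View pics/scene2z.png

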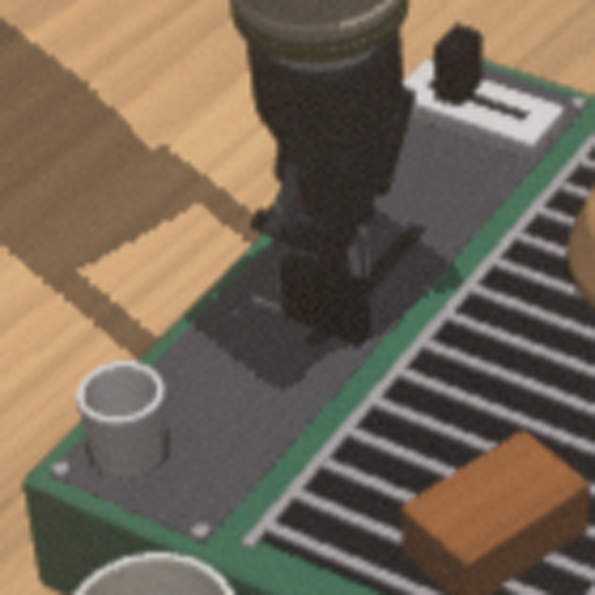

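```bash
python3 - <<'E'
from h import *
S=("side",(300,180));C=("scene",(210,180))
def p(l,k,u,v,z): print(l,k[0],ray(k[0],u,v,z,k[1]))
p("bot -y near",C,284,317,81.5);p("bot -y far",C,363,347,81.5);p("bot +y near",S,304,243,81.5);p("top +y near",S,305,178,121.5)
s=sense();print(s["tool_pos"],s["tcp_rot"],s["ft_force"],s["finger_gap"])
E
```

```text
bot -y near scene [494.9 -55.2  81.5]
bot -y far scene [543.5 -49.1  81.5]
bot +y near side [496.  -51.5  81.5]
top +y near side [497.7 -54.4 121.5]
[514.5074734  -23.91566539  97.70701697] [179.42208705   4.21060154 -83.01316294] [-0.9503123  3.8377063  1.0798063] -0.3289953174713552
```

The points all shifted by about 34 mm, so the lever is at about 0, at its off stop. I'll press once more firmly to confirm it, checking the force during the press.

```bash
python3 -m pendant '[[[0,0,0,0],[0,0,0,0],[0,0,0,0],[0,0,0,0],[0,0,0,0],[0,0,0,0],[0,0,0,0],[0.2,0,0,0],[0.4,0,0,0],[0.6,0,0,0]]]'

```

```text
time: 7.8
tool_pos: [514.9, -26.5, 98.0]
tcp_rot: [179.3, 6.4, -82.7]
ft_force: [-15.5, 77.9, 31.6]
finger_gap: -0.1
```

```bash
python3 -m pendant '[[[-0.5,0,0,0],[-0.5,0,0,0],[-0.5,0,0,0],[0,0,-0.8,0],[0,0,-1,0],[0,0,-1,0],[0,0,-1,0],[0,0,-0.5,0],[0,0,0,0],[0,0,0,0]]]'
python3 - <<'E'
from h import *
import cv2
s=sense();print(s["time"],s["tool_pos"],s["tcp_rot"],s["ft_force"])
cv2.imwrite("pics/w3.png",snapshot("wrist")[:,:,::-1])
E
```

```text
time: 8.63
tool_pos: [511.7, -4.4, 188.7]
tcp_rot: [179.1, 6.3, -82.7]
ft_force: [-1.1, 0.5, -0.2]
finger_gap: 0.1
8.6333 [511.68032133  -4.35009427 188.73811019] [179.08068437   6.28421998 -82.67498082] [-1.12835901  0.47090291 -0.20358935]
```

View pics/w3.png

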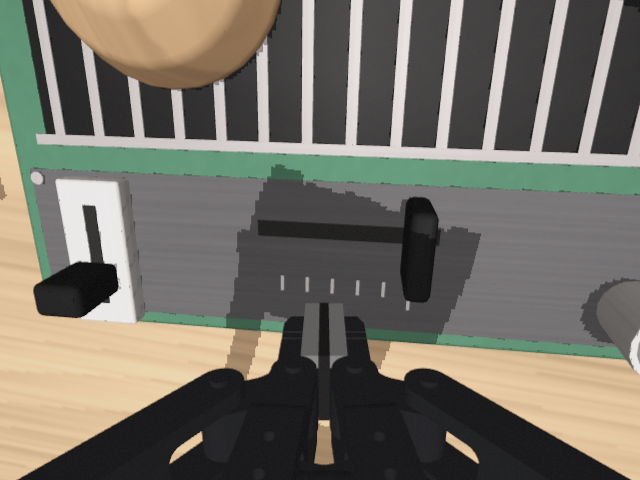

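The lever's near foot (410,300) stands over the long off tick (408,303), so it's fully home. Now over to the right side.

```bash
python3 -m pendant '[[[0.6,0,0,0],[1,0,0,0],[1,0,0,0],[1,0,0,0],[0.8,0,0,0],[0.25,0,0,0],[0,0,0,0],[0,0,0,0],[0,0,0,0],[0,0,0,0]]]'
```

```text
time: 9.52
tool_pos: [517.8, -101.3, 165.4]
tcp_rot: [178.2, 6.6, -82.7]
ft_force: [0.2, -0.4, -0.1]
finger_gap: 0.2
```

```bash
python3 -m pendant '[[[0,0,0.6,0],[0,0,0.9,0],[0,0,0.8,0],[0,0,0.5,0],[0,0,0.3,0],[0,0,0.15,0],[0,0,0,0],[0,0,0,0],[0,0,0,0],[0,0,0,0]]]'
python3 - <<'E'
from h import *
import cv2
s=sense();print(s["time"],s["tool_pos"],s["tcp_rot"],s["ft_force"])
cv2.imwrite("pics/w4.png",snapshot("wrist")[:,:,::-1])
E
```

```text
time: 10.35
tool_pos: [515.8, -89.6, 97.8]
tcp_rot: [178.4, 6.5, -82.3]
ft_force: [0.2, -0.3, 0.6]
finger_gap: 0.1
10.35 [515.75331468 -89.61101539  97.81097466] [178.38829126   6.54166226 -82.34301085] [ 0.21764611 -0.29919798  0.5999237 ]
```

View pics/w4.png

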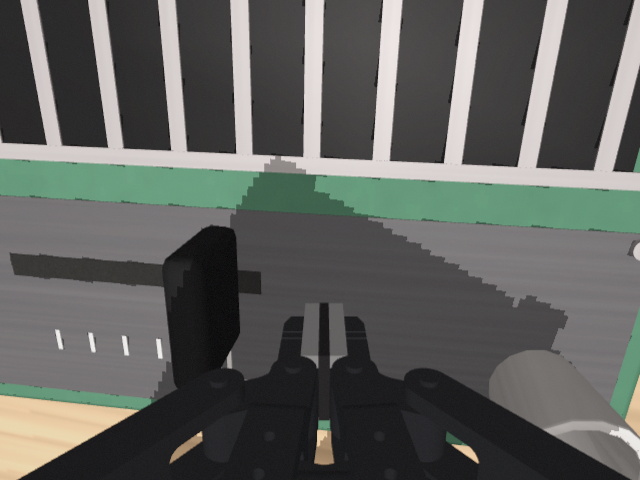

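```bash
python3 -m pendant '[[[-0.15,0,0.02,0],[-0.15,0,0.02,0],[-0.15,0,0.02,0],[-0.15,0,0.02,0],[-0.1,0,0.02,0],[-0.1,0,0.02,0],[0,0,0,0],[0,0,0,0],[0,0,0,0],[0,0,0,0]]]'
python3 -m pendant '[[[-0.1,0,0.01,0],[-0.1,0,0.01,0],[-0.1,0,0.01,0],[-0.1,0,0.01,0],[-0.1,0,0.01,0],[-0.1,0,0.01,0],[-0.1,0,0.01,0],[-0.1,0,0.01,0],[-0.1,0,0.01,0],[-0.1,0,0.01,0]]]'

```

```text
time: 11.23
tool_pos: [514.7, -72.2, 99.3]
tcp_rot: [178.6, 6.4, -82.3]
ft_force: [-0.6, -0.8, 0.9]
finger_gap: -0.1
time: 12.07
tool_pos: [512.0, -51.8, 99.5]
tcp_rot: [178.6, 6.4, -82.4]
ft_force: [0.9, -0.6, -0.4]
finger_gap: -0.1
```

```bash
cat > look.py <<'E'
import sys,cv2
from h import *
s=sense();print(s["time"],s["tool_pos"],s["tcp_rot"],s["ft_force"])
t=sys.argv[1]
a=snapshot("wrist")[:,:,::-1]
b=cv2.resize(snapshot("side")[190:290,310:410,::-1],(480,480),interpolation=cv2.INTER_CUBIC)
cv2.imwrite(f"pics/{t}.png",cv2.resize(np.hstack([a[:, 60:480],b]),(800,427)))
E
python3 look.py p1
```

```text
12.0667 [511.96488684 -51.78782169  99.47333145] [178.60354291   6.35845666 -82.39714708] [ 0.89330753 -0.59342027 -0.39146259]
```

View pics/p1.png

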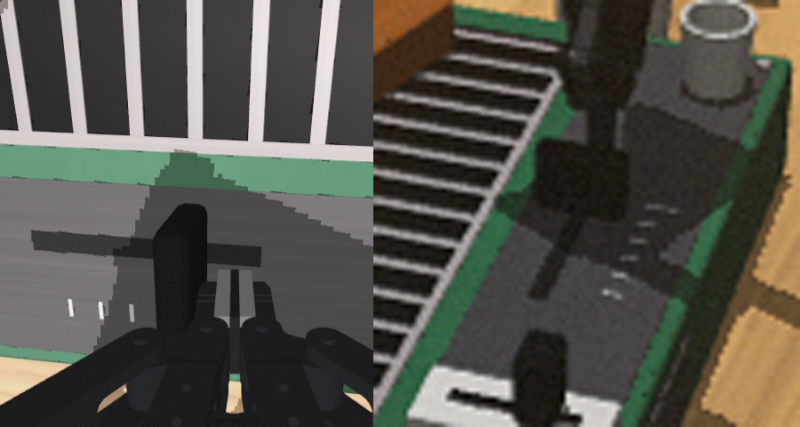

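First notch by the side view: the lever foot moved from row 237.2 to 241.5, about 15 mm. Next click.

```bash
python3 -m pendant '[[[-0.1,0,0.01,0],[-0.1,0,0.01,0],[-0.1,0,0.01,0],[-0.1,0,0.01,0],[0,0,0,0],[0,0,0,0],[0,0,0,0],[0,0,0,0],[0,0,0,0],[0,0,0,0]]]'
python3 look.py p2
```

```text
time: 13.0
tool_pos: [511.0, -43.9, 99.6]
tcp_rot: [178.6, 6.3, -82.4]
ft_force: [0.4, -1.3, -0.2]
finger_gap: -0.1
13.0 [511.04036948 -43.90703859  99.57348348] [178.6309791    6.25157002 -82.39199942] [ 0.40687867 -1.34740454 -0.23145413]
```

View pics/p2.png

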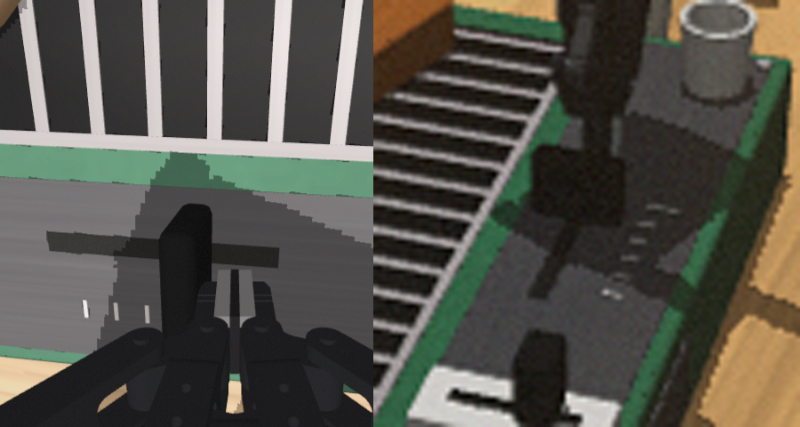

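In contact, lever at about 0.020, so TCP y ≈ -64.5 + lever (mm). The crests should come at TCP y ≈ -40.5 and -24.5. Continuing slowly.

```bash
python3 -m pendant '[[[-0.1,0,0.01,0],[-0.1,0,0.01,0],[-0.1,0,0.01,0],[0,0,0,0],[0,0,0,0],[0,0,0,0],[0,0,0,0],[0,0,0,0],[0,0,0,0],[0,0,0,0]]]'
python3 look.py p3
```

```text
time: 13.93
tool_pos: [509.7, -35.9, 99.7]
tcp_rot: [178.6, 6.4, -82.4]
ft_force: [-0.4, -0.4, 0.8]
finger_gap: -0.0
13.9333 [509.7337614  -35.86613076  99.65358476] [178.59368428   6.38100065 -82.35664272] [-0.38006116 -0.3512352   0.84914653]
```

View pics/p3.png

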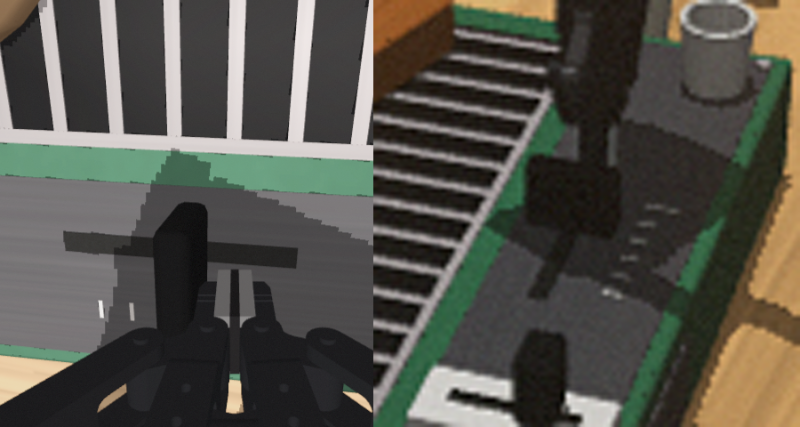

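Second click: the force dropped and the gap reopened. Now the third, in smaller steps.

```bash
python3 -m pendant '[[[-0.1,0,0.01,0],[-0.1,0,0.01,0],[-0.1,0,0.01,0],[-0.1,0,0.01,0],[0,0,0,0],[0,0,0,0],[0,0,0,0],[0,0,0,0],[0,0,0,0],[0,0,0,0]]]'
python3 -m pendant '[[[-0.1,0,0.01,0],[0,0,0,0],[0,0,0,0],[0,0,0,0],[0,0,0,0],[0,0,0,0],[0,0,0,0],[0,0,0,0],[0,0,0,0],[0,0,0,0]]]'
```

```text
time: 14.87
tool_pos: [508.9, -28.7, 99.8]
tcp_rot: [178.6, 6.2, -82.4]
ft_force: [0.1, -1.7, -1.4]
finger_gap: 0.2
time: 15.7
tool_pos: [508.3, -25.1, 99.8]
tcp_rot: [178.6, 6.4, -82.4]
ft_force: [0.3, -0.3, 0.6]
finger_gap: -0.0
```

```bash
python3 look.py p4
```

```text
15.7 [508.33743843 -25.09438656  99.80962458] [178.60599898   6.35630257 -82.36443575] [ 0.25391806 -0.27172738  0.59412608]
```

View pics/p4.png

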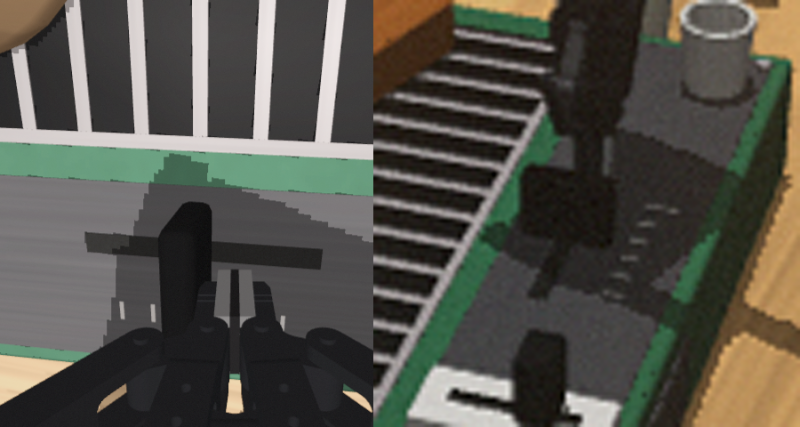

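Still in contact (lever edge u=160) and just short of the crest. One small step more.

```bash
python3 -m pendant '[[[-0.08,0,0.01,0],[0,0,0,0],[0,0,0,0],[0,0,0,0],[0,0,0,0],[0,0,0,0],[0,0,0,0],[0,0,0,0],[0,0,0,0],[0,0,0,0]]]'
python3 look.py p5
```

```text
time: 16.63
tool_pos: [508.0, -23.2, 99.8]
tcp_rot: [178.6, 6.4, -82.4]
ft_force: [-1.0, -0.6, -0.7]
finger_gap: 0.1
16.6333 [508.00362891 -23.23379439  99.76375758] [178.59535349   6.36733646 -82.36591865] [-0.98889687 -0.60430866 -0.66047631]
```

View pics/p5.png

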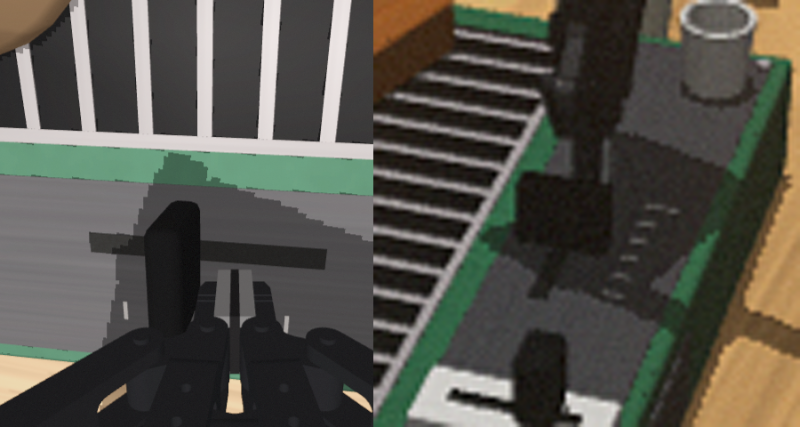

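The lever edge jumped to u=145 while the tool moved only 2 mm, so that was the third click and it's clear of the fingers. I'll back off to the right, rise and check.

```bash
python3 -m pendant '[[[0.3,0,0,0],[0.5,0,0,0],[0.4,0,0,0],[0,0,-0.8,0],[0,0,-1,0],[0,0,-1,0],[0,0,-1,0],[0,0,-1,0],[0,0,0,0],[0,0,0,0]]]'
python3 - <<'E'
from h import *
import cv2
s=sense();print(s["time"],s["tool_pos"],s["tcp_rot"],s["ft_force"])
cv2.imwrite("pics/w9.png",snapshot("wrist")[:,:,::-1])
cv2.imwrite("pics/side9.png",snapshot("side")[:,:,::-1])
E
```

```text
time: 17.57
tool_pos: [514.0, -66.1, 193.4]
tcp_rot: [178.3, 6.4, -82.6]
ft_force: [-0.4, 0.2, -0.3]
finger_gap: -0.4
17.5667 [514.04514729 -66.14876821 193.35830849] [178.30965941   6.38470579 -82.59882661] [-0.358764    0.16424871 -0.29730516]
```

View pics/w9.png

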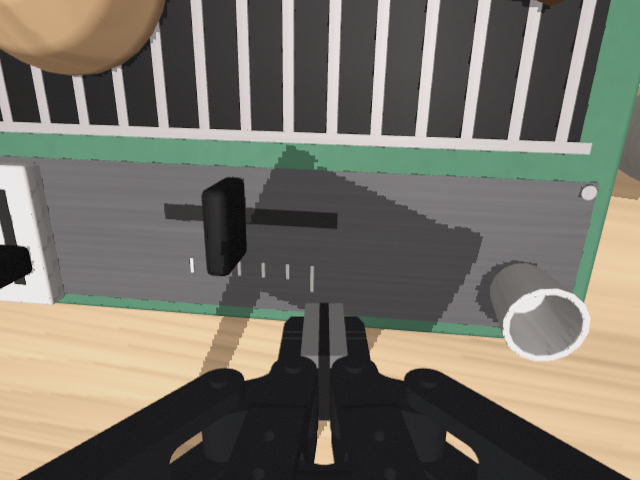

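View pics/side9.png

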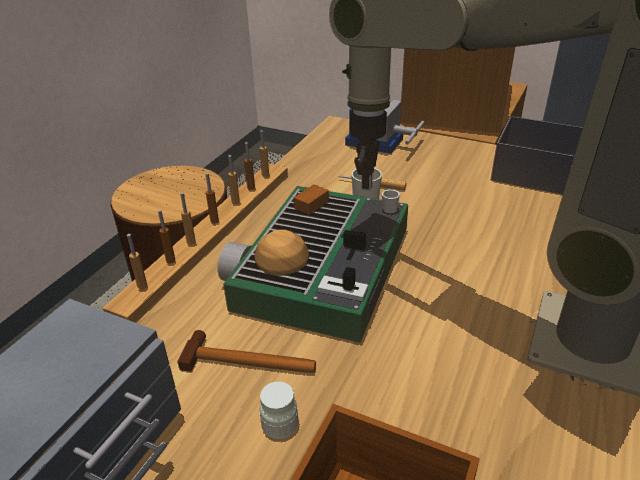

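```bash
python3 - <<'E'
from h import *
import cv2
im=cv2.imread("pics/w9.png")[165:295,150:350];cv2.imwrite("pics/w9z.png",cv2.resize(im,None,fx=4,fy=4,interpolation=cv2.INTER_CUBIC))
a=cv2.imread("pics/side9.png")[180:320,300:440];cv2.imwrite("pics/side9z.png",cv2.resize(a,None,fx=4.25,fy=4.25,interpolation=cv2.INTER_CUBIC))
E
```

```text
(no output)
```

View pics/w9z.png

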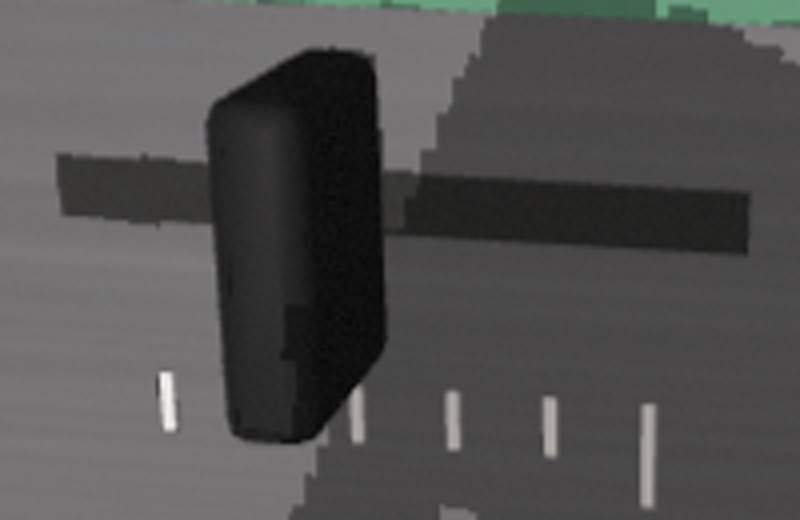

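View pics/side9z.png

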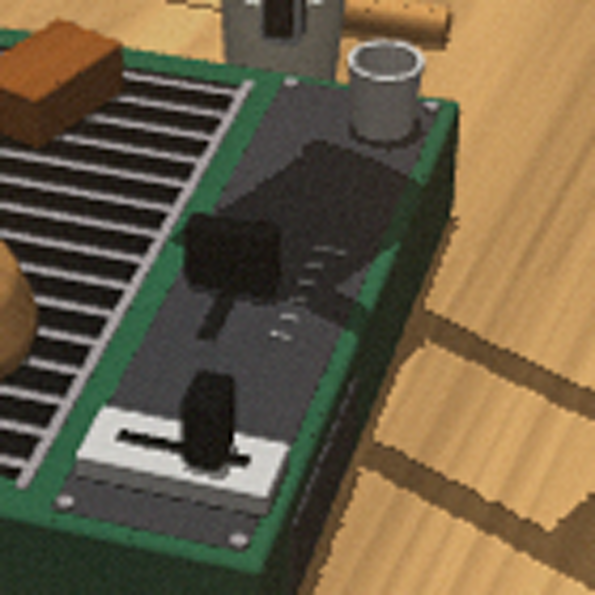

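```bash
python3 - <<'E'
from h import *
s=sense()
yv=np.array([-.107,.994,0])
off=np.array([515,-47.5,0])
def q(n,p): print(n,p,"along",((p-off)@yv).round(1))
W=lambda u,v,z:wray(s,150+u/4,165+v/4,z)
for i,(u,v) in enumerate([(648,455),(549,428),(452,420),(357,415)]): q(f"tick{i}",W(u,v,80))
q("tick5",W(168,400,80)); 
q("slotR",W(749,222,80));q("slotL",W(60,185,80))
q("base right near",W(386,345,81.5));q("base right far",W(376,70,100))
q("top left far",W(209,120,121.5));q("top left near",W(232,432,121.5));q("top right near",W(312,438,121.5))
q("side bot+y near",ray("side",277,298,81.5,(300,180)));q("side bot+y far",ray("side",186,284,81.5,(300,180)))
q("old side bot+y near",ray("side",286,283,81.5,(300,180)));q("old bot+y far",ray("side",195,270,81.5,(300,180)))
E
```

```text
tick0 [477.7 -51.2  80. ] along 0.3
tick1 [479.6 -34.6  80. ] along 16.6
tick2 [478.1 -18.6  80. ] along 32.7
tick3 [476.2  -2.8  80. ] along 48.6
tick5 [473.3  29.3  80. ] along 80.8
slotR [519.4 -62.   80. ] along -14.9
slotL [507.7  47.9  80. ] along 95.6
base right near [490.1  -7.2  81.5] along 42.7
base right far [539.3  -7.8 100. ] along 36.9
top left far [534.8   8.  121.5] along 53.0
top left near [490.5   3.4 121.5] along 53.2
top right near [491.7  -8.  121.5] along 41.8
side bot+y near [490.8   0.   81.5] along 49.8
side bot+y far [539.2   7.9  81.5] along 52.5
old side bot+y near [491.4 -14.1  81.5] along 35.7
old bot+y far [539.8  -5.4  81.5] along 39.2
```

The handle's faces lie about 42 and 53 mm along from off, so its centre is at about 48 mm, level with tick 3. Handing in.

```bash
python3 -c "
from bench import *
print(hand_in())"
```

```text
the job is handed in; nothing more can be done
None
```

The speed lever is in its third notch, and I handed the job in at about 17.7 s with the arm raised and touching nothing. With the gripper shut, I pushed the lever right from the second notch to its off stop. I then lifted over it and pushed it left in small steps, counting three clicks, and backed away.

- **Final position:** in the last wrist picture the handle's faces lie about 42 and 53 mm from off, so its centre is at about 48 mm, level with the third tick. The side view showed it 14 mm left of where it started, where 16 mm was expected; I put that down to pixel error.
- **Never past the third notch:** at the third click the fingers stopped where they could have pushed the lever to about 42 mm at most. The rest was its own spring into the notch.
- **Off stop:** the camera views showed the lever at the off tick. My firm press there to confirm it peaked at about 78 N at the wrist, more than I intended but below the 120 N limit.
- **Tool tilt:** the pushes left the tool tilted about 6°, which did no harm.
- **Other things:** the timer slider, tin and other items in the last pictures looked unmoved. I compared these by eye and did not measure them.

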